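# Load a reagent disc into the spring magazine

## Task

Load the middle-sized reagent disc into the four-rod magazine: press it down flat against the spring follower until it clicks under both side catches, and leave it there, held down by them. Leave the larger and the smaller disc where they lie.

Things in the scene. Friction and masses are not known exactly. Their poses are not given: they have to be found in the camera images.
- disc: The disc to load: flat white plastic reagent disc, 56 mm across, 14 mm thick, 30 to 55 g, lying flat on the bench; the middle-sized of three look-alikes. Origin at the centre of its underside, z up; its yaw does not matter. Grip it across the rim from above.
- magazine: Magazine fixed to the bench, 110 mm tall. Origin: underside centre of its 116 (x) by 76 (y) by 12 mm base. Four 8 mm rods at x, y = +-23.7 mm leave a round space 59 mm across; from z = 88 mm up they flare to an 84 mm mouth. The +y and -y sides are open, 39 mm wide, down to the base: fingers holding the disc along the magazine's y pass there and can open. Black catch posts at x = +-44 to 56 mm.
- disc_large: Bystander: look-alike disc, 76 mm diameter, 14 mm thick, too wide for the magazine. Origin at the centre of its underside. Leave it alone.
- disc_small: Bystander: look-alike disc, 38 mm diameter, 14 mm thick, too small for the catches. Origin at the centre of its underside. Leave it alone.
- seat (a point): Centre of a loaded disc's underside: on the magazine's axis, z = 58 mm. Catches (12 mm wide) on the +x and -x sides reach in to x = +-23 mm, sloping on top (z 75 to 88 mm), flat below at z = 72 mm. The disc spreads them (10 to 20 N in all) and clicks once its top is below. 48 mm follower: top at z = 66 mm, 3 N + 0.1 N/mm, stop at 46 mm. Push the disc's underside to z = 50 to 56 mm, let go.

How it is judged (in metres and radians):
At the end, for the whole second after the job is handed in: The 56 mm disc rests in the magazine on the follower, held under both catches: centred within 6 mm of the magazine's axis, flat within 0.12 rad, its underside 50 to 62.5 mm above the bench, at rest (horizontal distance between disc and magazine below 0.006 m and z of disc in the frame of magazine between 0.05 and 0.0625 m and angle between disc's own z axis and vertical below 0.12 rad and linear speed of disc below 0.02 m/s); the robot touches nothing.
It fails at once if the larger disc is moved by more than 25 mm (distance of disc_large from where it was at the start of the episode above 0.025 m).
It fails at once if the smaller disc is moved by more than 25 mm (distance of disc_small from where it was at the start of the episode above 0.025 m).
It also fails if it takes over 38 s, if anything falls off the work surface, if the arm or the gripper's body presses on something with over 40 N, if the wrist force passes 120 N, or if a joint passes its speed limit or range.

## Robot

A 6-joint arm with a two-finger parallel gripper is mounted at the origin on the work surface. World frame = base frame: x ahead of the robot, y to its left, z up, the work surface at z = 0. Lengths are in m, angles in degrees, forces in N, time in s.
With the tool pointing down it reaches from about 0.35 to 0.875 m from the base axis. Payload 4.2 kg.
Tool frame: the origin (TCP) lies midway between the tips of the shut fingers; the grasp point (between the pads) lies 19 mm behind it; z points along the fingers, y is the line along which they close (so a half turn about z gives the same grasp; the last joint's range is limited). The gripper opens to 87 mm and grips with 3 to 60 N. Pads are 19 mm wide; open, the fingers measure 117 mm over their backs; the gripper's body (75 mm by 190 mm) begins 51 mm behind the grasp point.
Start: joints at [87.468, 22.042, 0.453, 0, -68.411, -14.817], TCP at [0.186, 0.597, 0.223] pointing down, gripper open.
Joint ranges: [-179.83, 179.83], [-69.29, 118.12], [-61.27, 80.66], [-181.25, 117.63], [-171.15, -9.14], [-177.46, 177.46]. Speed limits (degrees/s): [159.86, 159.86, 180, 180, 180, 180].

## Interface

Orientations are given as a 3x3 rotation matrix whose columns are the frame's x, y, z axes.
In Python, from station import r gives the robot as it stands.
- The arm moves only by the tool creep_tool, called after "Emit:" as name(argument=value, ...), one argument or row to a line, values as JSON. Schema: {"type":"object","properties":{"ticks":{"type":"array","items":{"type":"number"},"minItems":7,"maxItems":56},"only":{"type":"string"},"quiet":{"type":"boolean"},"lines":{"type":"string"}},"required":["ticks"],"additionalProperties":false}. ticks is one flat list of numbers that holds 1 to 8 rows one after another, with no inner brackets; each row has 7 numbers: the opening from 0.0 (shut) to 1.0 (fully open), then dx, dy, dz in units of 50 mm, then a rotation vector rx, ry, rz in degrees; each row is the pose to reach, as a shift and turn from the pose commanded when the call began, along the tool's axes at that moment; what a row does not reach only later rows make up. A row lasts 1/10 s, in which the tool goes at most 0.05 m and 8.59 degrees, less where a joint would pass 70% of its speed; a pose out of reach is approached as far as the arm can. The fingers move at their own pace and stop on an object; the grip force is fixed at half the most. Time passes only in rows, so rows that do not move let the fingers close. The tool returns the time, the measured TCP pose, the force, the opening and the grip force at its end. only (a regular expression) keeps the lines of the reply that match it, lines (a string "A,B") keeps lines A to B, and quiet returns only ok. Input that does not fit is refused with a message, and nothing moves.
- r.sense(): the state, without advancing time (a new reading comes with each control period).
- r.capture(name): name is "scene" or "top"; returns a dict with "pixels" (400x640x3 uint8, red, green, blue), "z_map" (400x640 float32, m along the optical axis (not along the pixel's ray), 0 where there is no reading), "K" (3x3 intrinsics, pixels), "world_from_camera" (4x4, takes a point from camera to world coordinates). Camera axes: x right, y up, looking along -z (the intrinsics and any distortion apply to the point x, -y, -z); pixel columns grow to the right and rows downward; lengths in m; the calibration is good to about 2 mm. A picture is of the moment at which its call begins.
- r.finish_job(): hands the job in; it is judged then, once.
The state is a dict: "time_s": time; "joints": joint angles; "joint_velocities": joint speeds; "effort": joint torques, N m; "tcp_pos": TCP position; "ee_rot": TCP orientation; "wrist_force": force on the tool from outside, world axes, zero at the start; "moment": the same for the moment, N m; "gripper_width": opening from 0.0 (shut) to 1.0 (fully open); "gripper_force": force on a finger pad.
Only numpy, scipy, OpenCV 4.12 (cv2) and the standard library are available. Lean on these libraries where they do the work, as an engineer would, in place of code of your own. Each camera call takes 0.05 s, during which the arm holds its last target. There are 200 camera calls.

## Working session

There is one attempt and no reset: what is moved stays moved. The work goes in short steps, Python scripts to look and compute and a tool call to move; the robot and the scene stay as the last step left them, time stands still between calls to the robot, and variables do not carry over. Pictures are saved under pics/ and viewed, at most 10 in all, crops included, and the job is handed in when it is done.

```bash
ls; mkdir -p pics
```

Run:
```python
from station import r
import cv2,numpy as np
s=r.sense();print(s)
for n in("scene","top"):
    c=r.capture(n);np.savez(f"{n}0.npz",**c);cv2.imwrite(f"pics/{n}0.png",c["pixels"][:,:,::-1]);print(n,c["K"],c["world_from_camera"])
```

```text
pics
station.py
{'time_s': 0.0, 'joints': array([ 8.74660300e+01,  2.20910280e+01,  3.81984305e-01, -2.87985639e-02,
       -6.84116272e+01, -1.48176019e+01]), 'joint_velocities': array([ 0.14094529,  0.00061672, -0.08053705,  0.00768257,  0.07126857,
       -0.14161263]), 'effort': array([ 3.95980669e-04, -3.90673113e+01,  1.87403941e+01,  4.21971023e+00,
        1.10033032e-02, -1.87887249e-04]), 'tcp_pos': array([0.18618927, 0.59600652, 0.22147235]), 'ee_rot': array([[ 9.54437453e-01, -2.98410515e-01, -5.60026299e-04],
       [-2.98411027e-01, -9.54435183e-01, -2.08333623e-03],
       [ 8.71806346e-05,  2.15553215e-03, -9.99997673e-01]]), 'wrist_force': array([-0.45220711, -1.13411256,  0.78196742]), 'moment': array([-0.03621675,  0.00313675, -0.03050608]), 'gripper_force': 0.0, 'gripper_width': 0.9970212159240699}
scene [[363.84305678   0.         322.61818361]
 [  0.         363.84305678 194.4290811 ]
 [  0.           0.           1.        ]] [[ 0.81239639 -0.4358771   0.38732837  0.81511428]
 [ 0.58307484  0.60042167 -0.54728197 -0.37189102]
 [ 0.00598733  0.67045132  0.74192936  0.60563129]
 [ 0.          0.          0.          1.        ]]
top [[466.14179503   0.         317.70333677]
 [  0.         466.14179503 197.93866221]
 [  0.           0.           1.        ]] [[-0.0218302   0.98709422 -0.15864564  0.40985769]
 [-0.9991805  -0.02695103 -0.03019873  0.01460274]
 [-0.03408466  0.15785639  0.98687365  0.91985215]
 [ 0.          0.          0.          1.        ]]
```

View pics/scene0.png

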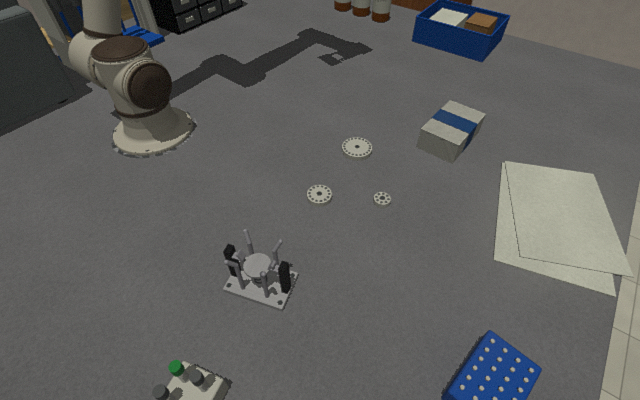

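View pics/top0.png

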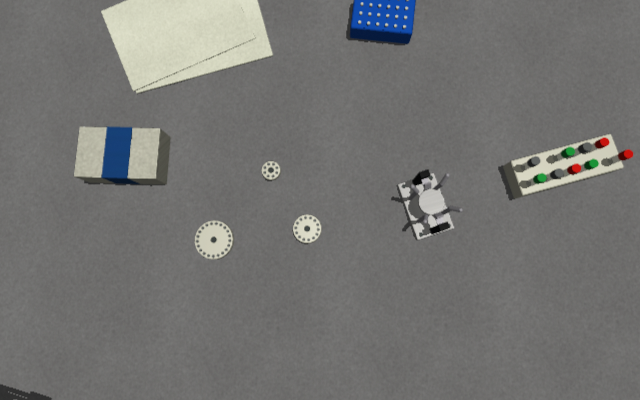

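Top view: large disc at (213,240), middle disc at (307,229), small disc at (271,170), magazine at (427,205) with black catch posts at about (421,177) and (439,229). Scene view: middle disc at (319,194), magazine at (260,275).

Create h.py:
```python
import numpy as np,cv2
def ray(c,uv,z):
    uv=np.atleast_2d(np.array(uv,float));K=c["K"];T=c["world_from_camera"]
    d=np.c_[(uv[:,0]-K[0,2])/K[0,0],-(uv[:,1]-K[1,2])/K[1,1],-np.ones(len(uv))]@T[:3,:3].T
    o=T[:3,3];return o+d*((z-o[2])/d[:,2])[:,None]
def cloud(c):
    v,u=np.indices(c["z_map"].shape);K=c["K"];T=c["world_from_camera"];z=c["z_map"]
    p=np.stack([(u-K[0,2])/K[0,0]*z,-(v-K[1,2])/K[1,1]*z,-z],-1)
    p=p@T[:3,:3].T+T[:3,3];p[z==0]=np.nan;return p
def discs(c,box):
    """bright blobs in box (u0,v0,u1,v1): rim points cast on z=14mm, fitted circle"""
    u0,v0,u1,v1=box;g=cv2.cvtColor(c["pixels"],cv2.COLOR_RGB2GRAY)[v0:v1,u0:u1]
    m=(g>140).astype(np.uint8)
    out=[]
    for k in cv2.findContours(m,cv2.RETR_EXTERNAL,cv2.CHAIN_APPROX_NONE)[0]:
        if cv2.contourArea(k)<60: continue
        p=ray(c,cv2.convexHull(k)[:,0]+[u0,v0],.014)[:,:2]
        (e,ax,_)=cv2.fitEllipse((ray(c,k[:,0]+[u0,v0],.014)[:,:2]*1000).astype(np.float32))
        out.append((np.round(e,1),np.round(ax,1)))
    return out
```

Run:
```python
from h import *
t=dict(np.load("top0.npz"));s=dict(np.load("scene0.npz"))
print(discs(t,(180,150,340,270)));print(discs(s,(290,125,400,215)))
for n,c,b in(("t",t,(385,160,470,245)),("s",s,(210,220,310,315))):
    u0,v0,u1,v1=b;P=cloud(c)[v0:v1,u0:u1];g=c["pixels"][v0:v1,u0:u1].astype(int)
    for nm,m in(("base",(abs(P[...,2]-.012)<.005)&(g.min(-1)>120)),("foll",(abs(P[...,2]-.066)<.006)&(g.min(-1)>120)),("black",(g.max(-1)<45)&(P[...,2]>.03))):
        q=P[m];print(n,nm,m.sum(),np.nanmedian(q,0).round(4))
        if nm=="base":
            uv=np.argwhere(m)[:,::-1]+[u0,v0];w=ray(c,uv,.012)[:,:2]*1000
            print(cv2.minAreaRect(w.astype(np.float32)))
        if nm=="foll":
            uv=np.argwhere(m)[:,::-1]+[u0,v0];w=ray(c,uv,.066)[:,:2]*1000
            print(cv2.minEnclosingCircle(w.astype(np.float32)),w.mean(0))
        if nm=="black":
            print(cv2.kmeans(q.astype(np.float32),2,None,(3,50,1e-5),5,0)[2])
    cv2.imwrite(f"pics/m{n}.png",cv2.resize(c["pixels"][v0:v1,u0:u1,::-1],None,fx=6,fy=6,interpolation=cv2.INTER_NEAREST))
```

```text
[(array([479.2, 248.6]), array([73.4, 74. ])), (array([496.4,  65.1]), array([53.4, 54.2])), (array([615.2, 135.3]), array([35.3, 36.3]))]
[(array([498. ,  60.8]), array([47.3, 50.5])), (array([481.9, 243.3]), array([67. , 67.9]))]
t base 660 [ 0.5159 -0.1596  0.0119]
((535.4025268554688, -167.5760955810547), (114.7038803100586, 74.91813659667969), 16.57415199279785)
t foll 515 [ 0.5357 -0.1669  0.0661]
((534.248046875, -166.4451141357422), 43.296905517578125) [ 535.75163591 -167.21805896]
t black 214 [ 0.5765 -0.1592  0.0874]
[[ 0.48573935 -0.17795259  0.07646895]
 [ 0.58094937 -0.15018865  0.074082  ]]
s base 848 [ 0.5467 -0.1912  0.0114]
((536.5506591796875, -170.54685974121094), (113.8936538696289, 73.82059478759766), 16.96565055847168)
s foll 471 [ 0.5352 -0.1698  0.0654]
((535.8853149414062, -169.98028564453125), 23.298704147338867) [ 535.11060696 -170.09653949]
s black 410 [ 0.5833 -0.1641  0.0761]
[[ 0.5867551  -0.15856759  0.06734604]
 [ 0.4915671  -0.18625051  0.07309312]]
```

View pics/mt.png

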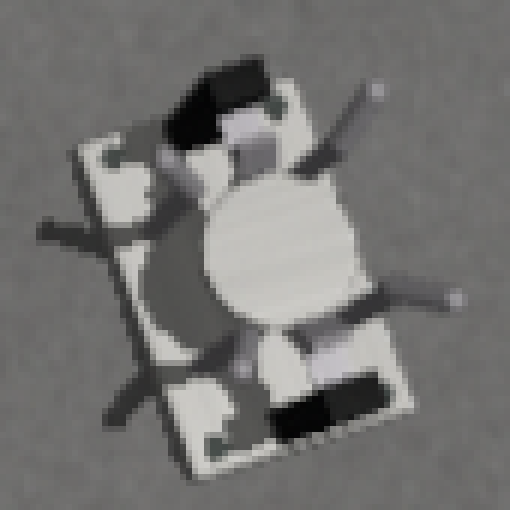

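The crop shows the white follower centred near top pixel (431.7,201.7), with the black posts at both ends of the base. That puts the magazine at about (0.536,-0.169) with yaw 16.8°, and the middle disc at about (0.497,0.063). I'll move toward the disc and turn the fingers onto the magazine's y.

Units first: shifts go in units of 50 mm. So 0.274 m is 5.48, 0.25 m is 5.

Emit:
creep_tool(
  ticks=[1, 0.6, 0.56, 0, 0, 0, -4.3, 1, 1.3, 1.18, 0, 0, 0, -8.6, 1, 2, 1.84, 0, 0, 0, -13, 1, 2.7, 2.48, 0, 0, 0, -17, 1, 3.4, 3.12, 0, 0, 0, -21.5, 1, 4.1, 3.74, 0, 0, 0, -26, 1, 4.8, 4.4, 0, 0, 0, -30, 1, 5.48, 5, 0, 0, 0, -34.2],
)

```text
time_s: 0.9
tcp_pos: [0.3736, 0.2741, 0.2224]
ee_rot: [[0.956, 0.293, -0.0], [0.293, -0.956, -0.0], [-0.0, 0.0, -1.0]]
wrist_force: [0.5, 1.1, 0.8]
gripper_width: 1.003
gripper_force: 0.0
```

Create go.py:
```python
# shift in tool axes from the measured pose to a world target
import sys,numpy as np
from station import r
s=r.sense();R=s["ee_rot"];t=np.array([float(a) for a in sys.argv[1:4]])
print("t",s["time_s"],"tcp",s["tcp_pos"].round(4),"F",s["wrist_force"].round(1),"w",round(s["gripper_width"],3),"yaw_y",np.degrees(np.arctan2(R[1,1],R[0,1])).round(2),"tilt",R[:2,2].round(4),"d_tool",(R.T@(t-s["tcp_pos"])).round(4),"j",s["joints"].round(0))
```

```bash
python3 go.py .497 .063 .06
```

```text
t 0.9 tcp [0.3736 0.2741 0.2224] F [0.5 1.1 0.8] w 1.003 yaw_y -72.96 tilt [-0.0003 -0.0002] d_tool [0.0562 0.238  0.1624] j [ 56.   6. -21.  -0. -63.  51.]
```

Scaled: 0.238 m is 4.76, 0.23 m is 4.6.

Emit:
creep_tool(
  ticks=[1, 0.2, 0.8, 0.4, 0, 0, 0, 1, 0.4, 1.6, 0.8, 0, 0, 0, 1, 0.6, 2.4, 1.2, 0, 0, 0, 1, 0.8, 3.2, 1.8, 0, 0, 0, 1, 1, 4, 2.4, 0, 0, 0, 1, 1.12, 4.6, 3, 0, 0, 0, 1, 1.12, 4.76, 3.24, 0, 0, 0, 1, 1.12, 4.76, 3.24, 0, 0, 0],
)

```text
time_s: 1.7
tcp_pos: [0.4945, 0.063, 0.0584]
ee_rot: [[0.958, 0.287, -0.005], [0.287, -0.958, -0.002], [-0.006, 0.001, -1.0]]
wrist_force: [-1.4, 1.1, -0.2]
gripper_width: 1.003
gripper_force: 0.0
```

```bash
python3 go.py .497 .063 .004
```

Run:
```python
from station import r
import cv2,numpy as np
for n in("scene","top"):
    c=r.capture(n);np.savez(f"{n}1.npz",**c)
    b=(280,140,420,230) if n=="scene" else (220,150,380,270)
    cv2.imwrite(f"pics/{n}1.png",cv2.resize(c["pixels"][b[1]:b[3],b[0]:b[2],::-1],None,fx=4,fy=4))
a=[cv2.imread(f"pics/{n}1.png") for n in("scene","top")]
h=min(x.shape[0] for x in a);w=[x[:h,:] for x in a]
cv2.imwrite("pics/both1.png",cv2.resize(np.hstack(w),(800,int(800*h/sum(x.shape[1] for x in w)))))
```

```text
t 1.7 tcp [0.4945 0.063  0.0584] F [-1.4  1.1 -0.2] w 1.003 yaw_y -73.31 tilt [-0.0051 -0.0022] d_tool [0.0027 0.0007 0.0544] j [ 26.  21. -29.  -0. -40.  81.]
```

View pics/both1.png

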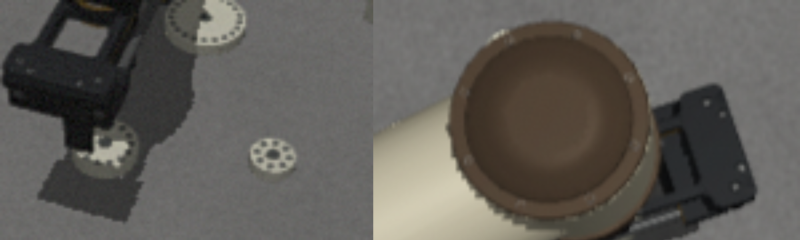

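The scene crop shows the near finger straddling the middle disc's near side, at crop (85,130). The other two discs are clear. I'll descend and grip.

Emit:
creep_tool(
  ticks=[1, 0.02, 0, 0.4, 0, 0, 0, 1, 0.02, 0, 0.8, 0, 0, 0, 1, 0.02, 0, 1, 0, 0, 0, 1, 0.02, 0, 1.06, 0, 0, 0, 1, 0.02, 0, 1.06, 0, 0, 0],
)

```text
time_s: 2.3
tcp_pos: [0.4973, 0.0658, 0.0082]
ee_rot: [[0.957, 0.291, 0.001], [0.291, -0.957, 0.0], [0.001, -0.0, -1.0]]
wrist_force: [0.0, -0.1, 0.2]
gripper_width: 0.996
gripper_force: 0.0
```

```bash
python3 go.py .497 .063 .004
```

```text
t 2.3 tcp [0.4973 0.0658 0.0082] F [ 0.  -0.1  0.2] w 0.996 yaw_y -73.07 tilt [0.0011 0.0004] d_tool [-0.0011  0.0026  0.0042] j [ 26.  26. -31.   0. -33.  81.]
```

Emit:
creep_tool(
  ticks=[0.3, 0, 0, 0, 0, 0, 0, 0.3, 0, 0, 0, 0, 0, 0, 0.3, 0, 0, 0, 0, 0, 0, 0.3, 0, 0, 0, 0, 0, 0, 0.3, 0, 0, 0, 0, 0, 0, 0.3, 0, 0, 0, 0, 0, 0],
)

```text
time_s: 2.9
tcp_pos: [0.497, 0.0649, 0.0077]
ee_rot: [[0.957, 0.29, 0.0], [0.29, -0.957, -0.0], [0.0, 0.0, -1.0]]
wrist_force: [0.2, -0.1, 1.7]
gripper_width: 0.629
gripper_force: 30.0
```

```bash
python3 go.py .497 .063 .004
```

```text
t 2.9 tcp [0.497  0.0649 0.0077] F [ 0.2 -0.1  1.7] w 0.629 yaw_y -73.15 tilt [ 0.0002 -0.    ] d_tool [-0.0005  0.0019  0.0037] j [ 26.  26. -31.   0. -33.  81.]
```

Gripped, but only on the disc's top 6 mm. I'll regrip 4 mm lower.

Emit:
creep_tool(
  ticks=[0.8, 0, 0, 0, 0, 0, 0, 0.8, 0, 0, 0, 0, 0, 0, 0.8, 0, 0, 0.08, 0, 0, 0, 0.8, 0, 0, 0.09, 0, 0, 0, 0.3, 0, 0, 0.09, 0, 0, 0, 0.3, 0, 0, 0.09, 0, 0, 0, 0.3, 0, 0, 0.09, 0, 0, 0, 0.3, 0, 0, 0.09, 0, 0, 0],
)

```text
time_s: 3.7
tcp_pos: [0.4968, 0.065, 0.0031]
ee_rot: [[0.957, 0.29, -0.0], [0.29, -0.957, 0.0], [-0.0, -0.0, -1.0]]
wrist_force: [0.1, -0.0, -0.3]
gripper_width: 0.633
gripper_force: 30.0
```

```bash
python3 go.py .497 .063 .004
```

```text
t 3.7 tcp [0.4968 0.065  0.0031] F [ 0.1 -0.  -0.3] w 0.633 yaw_y -73.15 tilt [-0.  0.] d_tool [-0.0004  0.0019 -0.0009] j [ 26.  26. -32.  -0. -32.  81.]
```

Emit:
creep_tool(
  ticks=[0.3, 0, 0, -0.6, 0, 0, 0, 0.3, 0, 0, -1.4, 0, 0, 0, 0.3, 0, 0, -2.2, 0, 0, 0, 0.3, 0, 0, -3, 0, 0, 0, 0.3, 0, 0, -3.6, 0, 0, 0, 0.3, 0, 0, -3.6, 0, 0, 0],
)

```text
time_s: 4.3
tcp_pos: [0.4996, 0.0659, 0.188]
ee_rot: [[0.957, 0.291, 0.01], [0.291, -0.957, 0.004], [0.011, -0.0, -1.0]]
wrist_force: [-0.1, -0.4, -0.6]
gripper_width: 0.634
gripper_force: 30.0
```

```bash
python3 go.py .536 -.169 .17
```

```text
t 4.3 tcp [0.4996 0.0659 0.188 ] F [-0.1 -0.4 -0.6] w 0.634 yaw_y -73.1 tilt [0.0102 0.0036] d_tool [-0.0336  0.2353  0.0176] j [ 26.  12. -20.   0. -58.  81.]
```

Regripped: the disc centre matches the top camera's estimate within 0.5 mm, so I'll use top-based magazine coordinates (0.5355,-0.167).

Scaled: 0.2345 m is 4.69, 0.225 m is 4.5.

Emit:
creep_tool(
  ticks=[0.3, -0.1, 0.7, 0, 0, 0, 0, 0.3, -0.2, 1.5, 0, 0, 0, 0, 0.3, -0.36, 2.4, 0.2, 0, 0, 0, 0.3, -0.48, 3.2, 0.4, 0, 0, 0, 0.3, -0.58, 4, 0.6, 0, 0, 0, 0.3, -0.68, 4.5, 0.7, 0, 0, 0, 0.3, -0.68, 4.69, 0.7, 0, 0, 0, 0.3, -0.68, 4.69, 0.7, 0, 0, 0],
)

```text
time_s: 5.1
tcp_pos: [0.5321, -0.1701, 0.1472]
ee_rot: [[0.958, 0.288, -0.001], [0.288, -0.958, 0.0], [-0.001, -0.001, -1.0]]
wrist_force: [0.2, -0.4, -0.4]
gripper_width: 0.633
gripper_force: 30.0
```

Emit:
creep_tool(
  ticks=[0.3, 0, 0, 0, 0, 0, 0, 0.3, 0, 0, 0, 0, 0, 0, 0.3, 0, 0, 0, 0, 0, 0],
)

```text
time_s: 5.4
tcp_pos: [0.5325, -0.1682, 0.1485]
ee_rot: [[0.957, 0.292, 0.001], [0.292, -0.957, 0.0], [0.001, 0.0, -1.0]]
wrist_force: [0.2, -0.2, -0.1]
gripper_width: 0.636
gripper_force: 30.0
```

```bash
python3 go.py .5355 -.167 .1
```

Run:
```python
from station import r
import cv2,numpy as np
c=r.capture("scene");np.savez("scene2.npz",**c)
cv2.imwrite("pics/s2.png",cv2.resize(c["pixels"][170:320,190:340,::-1],None,fx=4,fy=4))
```

```text
t 5.4 tcp [ 0.5325 -0.1682  0.1485] F [ 0.2 -0.2 -0.1] w 0.636 yaw_y -73.05 tilt [0.0007 0.0001] d_tool [ 0.0032 -0.0003  0.0485] j [ -1.  19. -15.  -0. -55. 108.]
```

View pics/s2.png

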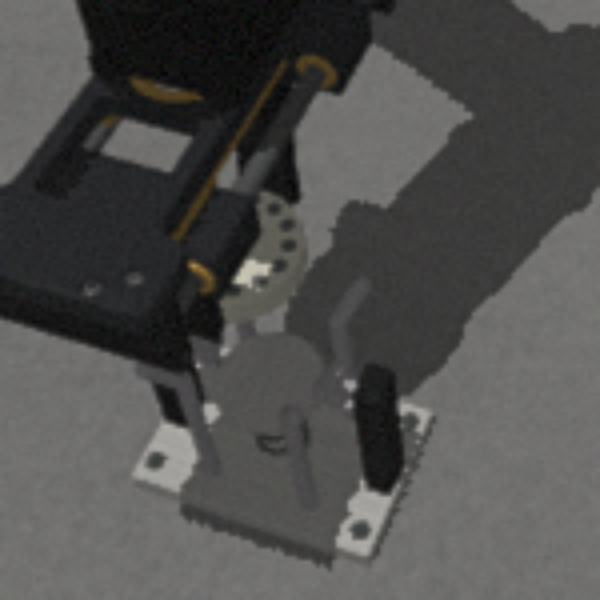

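The disc is held flat above the magazine, with its right edge at crop (300,250), and the rods are clear below it. I'll correct x by 3 mm and descend slowly into the mouth.

Emit:
creep_tool(
  ticks=[0.3, 0.064, 0, 0.1, 0, 0, 0, 0.3, 0.064, 0, 0.4, 0, 0, 0, 0.3, 0.064, 0, 0.7, 0, 0, 0, 0.3, 0.064, 0, 0.9, 0, 0, 0, 0.3, 0.064, 0, 1, 0, 0, 0, 0.3, 0.064, 0, 1, 0, 0, 0, 0.3, 0.064, 0, 1, 0, 0, 0],
)

```text
time_s: 6.15
tcp_pos: [0.5359, -0.1684, 0.0985]
ee_rot: [[0.957, 0.29, 0.001], [0.29, -0.957, -0.0], [0.001, 0.001, -1.0]]
wrist_force: [0.4, -0.3, -0.2]
gripper_width: 0.638
gripper_force: 30.0
```

```bash
python3 go.py .5355 -.167 .093
```

```text
t 6.15 tcp [ 0.5359 -0.1684  0.0985] F [ 0.4 -0.3 -0.2] w 0.638 yaw_y -73.13 tilt [ 0.001  -0.0003] d_tool [ 0.     -0.0015  0.0055] j [ -1.  23. -18.   0. -49. 108.]
```

No contact yet. I'll correct y by 1 mm, lower in small steps and watch the force.

Emit:
creep_tool(
  ticks=[0.3, 0, -0.02, 0.06, 0, 0, 0, 0.3, 0, -0.02, 0.12, 0, 0, 0, 0.3, 0, -0.02, 0.18, 0, 0, 0, 0.3, 0, -0.02, 0.24, 0, 0, 0, 0.3, 0, -0.02, 0.24, 0, 0, 0],
)

```text
time_s: 6.65
tcp_pos: [0.5355, -0.1675, 0.0859]
ee_rot: [[0.957, 0.29, 0.001], [0.29, -0.957, -0.0], [0.001, 0.0, -1.0]]
wrist_force: [1.8, -0.1, -1.0]
gripper_width: 0.637
gripper_force: 30.0
```

```bash
python3 go.py .5355 -.167 .056
```

```text
t 6.65 tcp [ 0.5355 -0.1675  0.0859] F [ 1.8 -0.1 -1. ] w 0.637 yaw_y -73.14 tilt [ 0.0007 -0.0001] d_tool [ 0.0002 -0.0004  0.0299] j [ -1.  24. -19.   0. -47. 108.]
```

Emit:
creep_tool(
  ticks=[0.3, 0.012, 0, 0.06, 0, 0, 0, 0.3, 0.012, 0, 0.12, 0, 0, 0, 0.3, 0.012, 0, 0.18, 0, 0, 0, 0.3, 0.012, 0, 0.24, 0, 0, 0, 0.3, 0.012, 0, 0.24, 0, 0, 0],
)

```text
time_s: 7.15
tcp_pos: [0.5371, -0.1679, 0.0757]
ee_rot: [[0.957, 0.29, 0.004], [0.29, -0.957, -0.001], [0.003, 0.002, -1.0]]
wrist_force: [-0.9, -1.0, 4.7]
gripper_width: 0.636
gripper_force: 30.0
```

```bash
python3 go.py .5355 -.167 .056
```

```text
t 7.15 tcp [ 0.5371 -0.1679  0.0757] F [-0.9 -1.   4.7] w 0.636 yaw_y -73.11 tilt [ 0.0036 -0.0013] d_tool [-0.0013 -0.0013  0.0197] j [ -1.  25. -19.   0. -46. 108.]
```

Scaled: 0.012 m is 0.24, 0.009 m is 0.18.

Emit:
creep_tool(
  ticks=[0.3, -0.01, 0, 0.06, 0, 0, 0, 0.3, -0.01, 0, 0.12, 0, 0, 0, 0.3, -0.01, 0, 0.18, 0, 0, 0, 0.3, -0.01, 0, 0.24, 0, 0, 0, 0.3, -0.01, 0, 0.24, 0, 0, 0],
)

```text
time_s: 7.65
tcp_pos: [0.5357, -0.1676, 0.0621]
ee_rot: [[0.957, 0.29, 0.001], [0.29, -0.957, -0.001], [0.001, 0.001, -1.0]]
wrist_force: [-0.3, -1.4, 2.9]
gripper_width: 0.631
gripper_force: 30.0
```

```bash
python3 go.py .5355 -.167 .056
```

```text
t 7.65 tcp [ 0.5357 -0.1676  0.0621] F [-0.3 -1.4  2.9] w 0.631 yaw_y -73.12 tilt [ 0.0008 -0.0005] d_tool [ 0.     -0.0006  0.0061] j [ -1.  25. -20.   0. -44. 108.]
```

Scaled: 0.007 m is 0.14, 0.006 m is 0.12.

Emit:
creep_tool(
  ticks=[0.3, 0, 0, 0.06, 0, 0, 0, 0.3, 0, 0, 0.12, 0, 0, 0, 0.3, 0, 0, 0.14, 0, 0, 0, 0.3, 0, 0, 0.14, 0, 0, 0],
)

```text
time_s: 8.05
tcp_pos: [0.5355, -0.1675, 0.055]
ee_rot: [[0.957, 0.29, 0.001], [0.29, -0.957, -0.0], [0.0, 0.0, -1.0]]
wrist_force: [0.8, -1.2, 3.8]
gripper_width: 0.632
gripper_force: 30.0
```

```bash
python3 go.py .5355 -.167 .056
```

Run:
```python
from station import r
import cv2,numpy as np
c=r.capture("scene");np.savez("scene3.npz",**c)
cv2.imwrite("pics/s3.png",cv2.resize(c["pixels"][200:320,200:320,::-1],None,fx=5,fy=5))
```

```text
t 8.05 tcp [ 0.5355 -0.1675  0.055 ] F [ 0.8 -1.2  3.8] w 0.632 yaw_y -73.13 tilt [ 0.0005 -0.0003] d_tool [ 0.0001 -0.0005 -0.001 ] j [ -1.  26. -21.   0. -43. 108.]
```

View pics/s3.png

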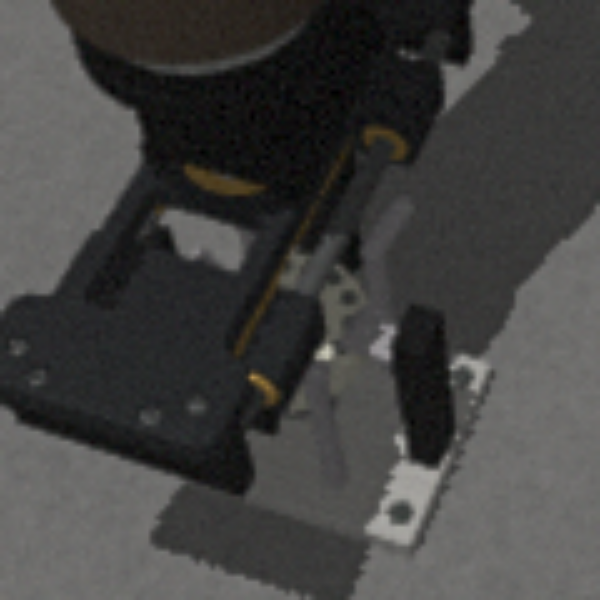

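The disc sits low between the rods, visible at crop (340,290). The residual force is about the follower's 4 N, which fits a click. I'll open, rise and check.

Emit:
creep_tool(
  ticks=[0.7, 0, 0, 0, 0, 0, 0, 1, 0, 0, 0, 0, 0, 0, 1, 0, 0, 0, 0, 0, 0, 1, 0, 0, 0, 0, 0, 0, 1, 0, 0, 0, 0, 0, 0],
)

```text
time_s: 8.6
tcp_pos: [0.5349, -0.1673, 0.0548]
ee_rot: [[0.957, 0.29, -0.001], [0.29, -0.957, 0.0], [-0.001, -0.0, -1.0]]
wrist_force: [-0.3, 0.3, 0.2]
gripper_width: 0.959
gripper_force: 0.0
```

Emit:
creep_tool(
  ticks=[1, 0, 0, -0.4, 0, 0, 0, 1, 0, 0, -1, 0, 0, 0, 1, 0, 0, -1.8, 0, 0, 0, 1, 0, 0, -2.6, 0, 0, 0, 1, 0, -0.8, -3, 0, 0, 0, 1, 0, -1.6, -3, 0, 0, 0, 1, 0, -2.4, -3, 0, 0, 0, 1, 0, -3.2, -3, 0, 0, 0],
)

```text
time_s: 9.4
tcp_pos: [0.4879, -0.0131, 0.2052]
ee_rot: [[0.957, 0.289, 0.0], [0.289, -0.957, 0.0], [0.0, -0.0, -1.0]]
wrist_force: [0.5, 0.9, -0.6]
gripper_width: 0.998
gripper_force: 0.0
```

Emit:
creep_tool(
  ticks=[1, -0.6, 0, 0, 0, 0, 0, 1, -1.6, -0.4, 0, 0, 0, 0, 1, -2, -1, 0, 0, 0, 0, 1, -2, -1, 0, 0, 0, 0],
)

```text
time_s: 9.8
tcp_pos: [0.3749, 0.0052, 0.205]
ee_rot: [[0.956, 0.293, -0.001], [0.293, -0.956, 0.001], [-0.0, -0.001, -1.0]]
wrist_force: [1.8, -0.7, 0.6]
gripper_width: 0.997
gripper_force: 0.0
```

Run:
```python
from h import *
from station import r
ims=[]
for n,b in(("top",(385,160,470,245)),("scene",(210,220,310,315))):
    c=r.capture(n);u0,v0,u1,v1=b;P=cloud(c)[v0:v1,u0:u1];g=c["pixels"][v0:v1,u0:u1]
    d=np.hypot(P[...,0]-.5355,P[...,1]+.1675);m=(d<.024)&(P[...,2]>.05)&(P[...,2]<.085)&(g.min(-1)>110)
    q=P[m];A=np.c_[q[:,:2]-[.5355,-.1675],np.ones(len(q))]
    print(n,m.sum(),"top z",np.median(q[:,2]).round(4),"plane",np.linalg.lstsq(A,q[:,2],rcond=None)[0].round(3))
    k=max(cv2.findContours(m.astype(np.uint8),0,1)[0],key=len)
    ims.append(cv2.resize(g[:,:,::-1],(400,400),interpolation=cv2.INTER_CUBIC))
cv2.imwrite("pics/f.png",np.hstack(ims))
```

```text
top 506 top z 0.0721 plane [-0.003  0.     0.072]
scene 416 top z 0.0715 plane [-0.     0.005  0.071]
```

View pics/f.png

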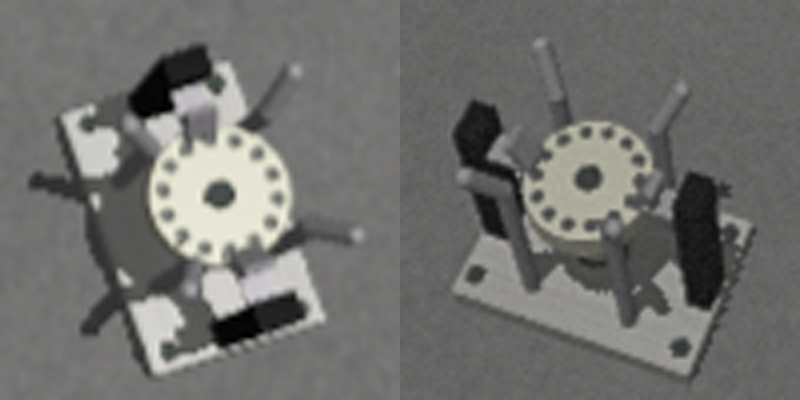

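The disc lies flat, with its top at z ≈ 72 mm (underside 58 mm). Both catches overlap its rim, at crop (200,115) and (250,255) in the left panel. I'm handing it in.

```bash
python3 -c "
from station import r
print(r.finish_job())"
```

```text
the job is handed in; nothing more can be done
None
```

The middle disc is loaded: flat, underside at about 58 mm and held under both catches, with the arm clear and the other two discs not touched; I handed the job in at about 10 s, and no verdict came back.

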